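# Hang the loose bracket on the empty peg of the parts rack

## Task

Turn the round parts rack by the grip bar on top until its empty peg stands over the tongue at the front of the fixed deck, leave it there, and then hang the loose two-hole bracket on that peg: the peg through both of its holes, the bracket slid fully down onto the collar and let go. Leave the other things lying about where they are.

Things in the scene. Friction and masses are not known exactly. Their poses are not given: they have to be found in the camera images.
- turn_grip (a point): Top grip of the rack, on its vertical turning axis, 252 mm above the table. A black upright bar 50 mm long (its x axis), 12 mm thick (y) and 36 mm high (232 to 268 mm above the table) on a 28 mm steel column; z is up. Its frame turns with the turret; the empty peg stands in its -x direction.
- turret (a joint): Turn of the turret, rad, growing anticlockwise seen from above; 0 (or a whole turn) when the empty peg is at the front. Turns many times either way, friction 0.25 N m, stays where left. Grey disc 150 mm across with five leaning steel pegs 72 degrees apart, four filled for good with samples (36 mm wide, 44 mm long).
- empty_peg (a point): The only empty peg: a smooth rod 8 mm thick with a round tip, leaning outward 25 degrees from vertical. Origin: its root on the turret, 55 mm from the turning axis, 120 mm above the table; z runs along the rod. A collar 20 mm across at 35 mm along z stops what is hung; the tip is at 91 mm.
- peg_tip (a point): The very tip of the empty peg, 91 mm along it, 94 mm from the turning axis, 202 mm above the table.
- front_mark (a point): Fixed point on the rack's deck (fixed disc 260 mm across, top 102 mm above the table), 94 mm from the turning axis towards the bright tongue (22 mm wide, 40 mm out of the front edge); -x of its frame points along the tongue. A fixed 7 mm wire hoop (radius 120 mm, 225 mm above the table, three posts) covers all but 70 degrees either side of the tongue.
- bracket_mid (a point): Centre of the loose aluminium bracket, half-way up (22 mm) on the line of its holes (z). Two level plates 36 x 36 x 4 mm, one above the other, each with a 10.5 mm hole in the middle, joined by a 4 mm web along the +x side; 44 mm high, about 90 g. Grip its +y and -y sides, 36 mm apart. Same either way up; the web may face any way on the peg.
- angle: Bystander: L-shaped aluminium angle without holes, 50 by 30 mm, 44 mm high; origin under its foot's centre.
- jar: Bystander: glass jar with a steel cap, 48 mm across, 60 mm high; origin under its centre.
- spool: Bystander: empty grey wire spool, 60 mm across, 37 mm high; origin under its centre.
- driver: Bystander: screwdriver 190 mm long lying flat.
- wrench: Bystander: wrench 150 mm long lying flat.
- block: Bystander: small closed carton 70 by 50 by 35 mm; origin under its centre.
Not all that is in view belongs to the job. Leave any brown or turquoise look-alike of the part that bears bracket_mid alone.

How it is judged:
On the way, in this order (a step that is already met when the one before it is completed fails the run):
1. the empty peg is turned to stand over the front tongue, with the bracket not yet on it (horizontal distance between peg_tip and front_mark below 0.02 m and distance between bracket_mid and peg_tip above 0.06 m), for 0.2 s.
2. the peg, still at the front, has entered the bracket's first hole along its length (z of bracket_mid in the frame of empty_peg between 0.04 and 0.105 m and x of bracket_mid in the frame of empty_peg between -0.006 and 0.006 m and y of bracket_mid in the frame of empty_peg between -0.006 and 0.006 m and angle between the z axis of bracket_mid and the z axis of empty_peg, either way round below 0.25 rad and horizontal distance between peg_tip and front_mark below 0.025 m), for 0.05 s.
At the end, for the whole second after the job is handed in: The bracket rests on the empty peg: rod through both holes (centre within 4 mm of its axis, hole line within 0.15 rad), down on the collar (centre 52 to 61 mm along the rod), released and at rest; the peg stands at the front (tip within 25 mm of the front mark, seen from above) (z of bracket_mid in the frame of empty_peg between 0.052 and 0.061 m and x of bracket_mid in the frame of empty_peg between -0.004 and 0.004 m and y of bracket_mid in the frame of empty_peg between -0.004 and 0.004 m and angle between the z axis of bracket_mid and the z axis of empty_peg, either way round below 0.15 rad and horizontal distance between peg_tip and front_mark below 0.025 m and linear speed of bracket below 0.02 m/s and velocity of joint turret between -0.05 and 0.05 rad/s); the robot touches nothing.
It fails at once if a bystander is moved more than 3 cm (distance of any of angle, jar, spool, driver, wrench, block from where it was at the start of the episode above 0.03 m).
It also fails if it takes over 72 s, if anything falls off the work surface, if the arm or the gripper's body presses on something with over 40 N, if the wrist force passes 120 N, or if a joint passes its speed limit or range.

## Robot

A 6-joint arm with a two-finger parallel gripper is mounted at the origin on the work surface. World frame = base frame: x ahead of the robot, y to its left, z up, the work surface at z = 0. Lengths are in m, angles in rad, forces in N, time in s.
With the tool pointing down it reaches from about 0.225 to 0.875 m from the base axis. Payload 3.4 kg.
Tool frame: the origin (TCP) lies between the finger pads; the fingertips stand 11 mm ahead of it and the grasp point (between the pads) lies 8 mm behind it (tips_ahead is the distance from the TCP to the fingertips, in m); z points along the fingers, x is the direction in which the jaws open and shut, and the axes are right-handed (so a half turn about z gives the same grasp; the last joint's range is limited). The gripper opens to 85 mm and grips with 20 to 120 N. Pads are 22 mm wide; open, the fingers measure 114 mm over their backs; the gripper's body (76 mm by 85 mm) begins 54 mm behind the grasp point. The pads swing forward as they close: fully open they stand 13 mm farther back than shut.
Start: joints at [-1.33, 0.276, 1.505, -0, 1.361, -0.121], TCP at [0.204, -0.538, 0.242] pointing down, gripper open.
Joint ranges: [-2.89, 2.89], [-0.75, 2.08], [0.22, 2.7], [-1.18, 4.32], [0.11, 2.71], [-2.7, 2.7]. Speed limits (rad/s): [2.57, 2.57, 3.14, 3.14, 3.14, 3.14].

## Interface

Orientations are given as a unit quaternion [w, x, y, z].
In Python, from rig import get_state, get_image, sign_off, masks_of, tips_ahead gives the robot as it stands.
- The arm moves only by the tool play_rows, never from a script. Its argument "series" is a list of rows, each an object of numbers: "fingers": the closure, from -1 (fully open) to 1 (shut); "dx", "dy", "dz": the shift along the world's x, y, z in mm; "turn": the turn about the world's z in rad. A call has 1 to 20 rows; each row shifts and turns the pose as measured when the row begins; what a row does not reach is not made up. A row lasts 1/12 s, in which the tool goes at most 41.7 mm and 7.16 degrees, less where a joint would pass 70% of its speed; a pose out of reach is approached as far as the arm can. A call with a gripper value outside its range is refused whole. The fingers move at their own pace and stop on an object; "squeeze" is the grip in N (left out, the last holds). Time passes only in rows, so rows that do not move let the fingers close. It gives the time, the measured TCP pose, the force and the opening at its end, in the units of the state.
- get_state(): the state, without advancing time (a new reading comes with each control period).
- get_image(name): name is "side" or "top" or "wrist"; returns a dict with "pixels" (420x560x3 uint8, red, green, blue), "vfov" (degrees; the focal length in pixels is half the picture's height over the tangent of half this angle, whatever the lens; pixels are square), "cx", "cy" (the principal point, pixels), "dist" ([k1, k2, p1, p2, k3] as OpenCV has them; the pictures are not rectified), "rvec" (rotation vector, rad) and "tvec" (3), from world to camera coordinates, as OpenCV has them; the wrist camera has in their place "hand_eye" (4x4, takes a point from camera to tool coordinates, whose origin is the TCP and whose axes are the tool frame's). Camera axes: x right, y down, z forward; pixel columns grow to the right and rows downward; lengths in m; the calibration is good to about 2 mm. A picture is of the moment at which its call begins: read the wrist's pose just before it. There is no depth.
- sign_off(): hands the job in, once; it reports no verdict.
Trained networks look in a picture, given as the dict that the camera call returned (one of the last four; its "shot" number tells which), for a name from the list of things; names that differ only in an ending like _2 or _b are one class to them, and where a whole thing is asked for, a point or a joint stands for the part that bears it (a point fixed in the world has none). Each returns a list of dicts, best first, with "p" (0 to 1); they miss things now and then, are a little off and sometimes report something else, mostly with a low value. They report only what shows in the picture. A call takes as long as a camera call. They do not tell look-alikes from the thing itself.
- masks_of(picture, label): "region" (420x560 bool, what is visible of it) and "xy" ([column, row] in pixels, amid what is visible of it).
The state is a dict: "clock": time; "qpos": joint angles; "qd": joint speeds; "effort": joint torques, N m; "position": TCP position; "ee_rot": TCP orientation; "contact_force": force on the tool from outside, world axes, zero at the start; "moment": the same for the moment, N m; "width": finger opening in m.
Only numpy, scipy, OpenCV 4.12 (cv2) and the standard library are available. Lean on these libraries where they do the work, as an engineer would, in place of code of your own. Each camera call takes 0.05 s, during which the arm holds its last target. There are 200 camera calls.

## Working session

There is one attempt and no reset: what is moved stays moved. The work goes in short steps, Python scripts to look and compute and a tool call to move; the robot and the scene stay as the last step left them, time stands still between calls to the robot, and variables do not carry over. Pictures are saved under pics/ and viewed, about 8 in all and at most 12, crops included, and the job is handed in when it is done.

Besides the shell and the picture viewer there is one more tool, called after "Call:" by a JSON object that holds its "name" and its "arguments". play_rows: Moves the arm, as the interface text tells. Its arguments: {"type":"object","properties":{"series":{"type":"array"},"squeeze":{"type":"number"}},"required":["series"]}

```bash
mkdir -p pics; ls; cat > h.py <<'E'
import numpy as np, cv2, pickle
from rig import *
def K(im):
    f=210/np.tan(np.radians(im["vfov"])/2)
    return np.array([[f,0,im["cx"]],[0,f,im["cy"]],[0,0,1.]])
def ext(im,st=None):
    if "rvec" in im:
        return cv2.Rodrigues(np.array(im["rvec"],float))[0],np.array(im["tvec"],float).ravel()
    w,x,y,z=st["ee_rot"]
    from scipy.spatial.transform import Rotation as Ro
    T=np.eye(4);T[:3,:3]=Ro.from_quat([x,y,z,w]).as_matrix();T[:3,3]=st["position"]
    T=np.linalg.inv(T@np.array(im["hand_eye"]))
    return T[:3,:3],T[:3,3]
def proj(im,P,st=None):
    R,t=ext(im,st)
    return cv2.projectPoints(np.array(P,float).reshape(-1,1,3),cv2.Rodrigues(R)[0],t,K(im),np.array(im["dist"],float))[0].reshape(-1,2)
def ray(im,uv,st=None):
    R,t=ext(im,st)
    n=cv2.undistortPoints(np.array(uv,float).reshape(-1,1,2),K(im),np.array(im["dist"],float)).reshape(-1,2)
    d=np.c_[n,np.ones(len(n))]@R
    return -R.T@t,d
def at_z(im,uv,z,st=None):
    c,d=ray(im,uv,st)
    return c+d*((z-c[2])/d[:,2:])
def save(im,n,s=1,box=None):
    p=im["pixels"][...,::-1]
    if box: p=p[box[1]:box[3],box[0]:box[2]]
    cv2.imwrite(f"pics/{n}.png",cv2.resize(p,None,fx=s,fy=s,interpolation=cv2.INTER_CUBIC))
E
python3 - <<'E'
from h import *
st=get_state();print(st)
for n in ["top","side"]:
    im=get_image(n);pickle.dump(im,open(n+".pkl","wb"));save(im,n,1.4)
    print(n,ext(im))
    for l in ["turn_grip","empty_peg","bracket_mid"]:
        for m in masks_of(im,l): print(l,m["p"],m["xy"],m["region"].sum(),at_z(im,[m["xy"]],.022))
E
```

```text
pics
{'clock': 0.0, 'qpos': array([-1.33003123e+00,  2.76607301e-01,  1.50612926e+00, -2.18804483e-05,
        1.36068763e+00, -1.20997525e-01]), 'qd': array([ 0.00145346, -0.00055908, -0.00022505,  0.00038364, -0.00074014,
       -0.00129185]), 'effort': array([-2.70484670e-04, -4.16783345e+01, -2.45807344e+01, -5.42794642e-04,
        1.09232054e-02, -1.52012749e-07]), 'position': array([ 0.20337448, -0.53729576,  0.24143421]), 'ee_rot': array([-5.99629015e-04,  8.22777755e-01, -5.68362496e-01, -6.92239358e-04]), 'contact_force': array([-0.87811581, -0.01068749, -0.76773831]), 'moment': array([ 0.00606118, -0.01226673, -0.02679445]), 'width': 0.08521580908457158}
top (array([[ 1.14612077e-03, -9.99960790e-01, -8.78097277e-03],
       [-9.93782346e-01, -1.61326337e-04, -1.11340122e-01],
       [ 1.11334339e-01,  8.85398495e-03, -9.93743564e-01]]), array([-0.00555145,  0.51022586,  1.42780985]))
turn_grip 0.92 [256.4, 149.8] 2131 [[0.72434602 0.07533357 0.022     ]]
empty_peg 0.66 [252.5, 147.1] 2194 [[0.73399782 0.08901204 0.022     ]]
bracket_mid 0.65 [348.1, 171.8] 118 [[ 0.64623668 -0.24243545  0.022     ]]
bracket_mid 0.51 [332.1, 200.8] 98 [[ 0.54507147 -0.18585292  0.022     ]]
bracket_mid 0.48 [340.2, 233.9] 127 [[ 0.43148071 -0.21196782  0.022     ]]
side (array([[ 0.99662506, -0.08206823, -0.00181618],
       [-0.0508673 , -0.60005804, -0.79833757],
       [ 0.06442834,  0.79573561, -0.60220746]]), array([-0.49859689,  0.1280233 ,  1.19292757]))
turn_grip 0.84 [345.6, 190.0] 1981 [[0.75192471 0.24420153 0.022     ]]
empty_peg 0.88 [345.8, 188.0] 2191 [[0.75548927 0.25728007 0.022     ]]
bracket_mid 0.84 [344.6, 294.7] 340 [[ 0.6441912  -0.24777712  0.022     ]]
bracket_mid 0.68 [267.2, 289.7] 326 [[ 0.43883345 -0.21274095  0.022     ]]
bracket_mid 0.57 [305.2, 279.2] 287 [[ 0.54624906 -0.18341775  0.022     ]]
```

View pics/top.png

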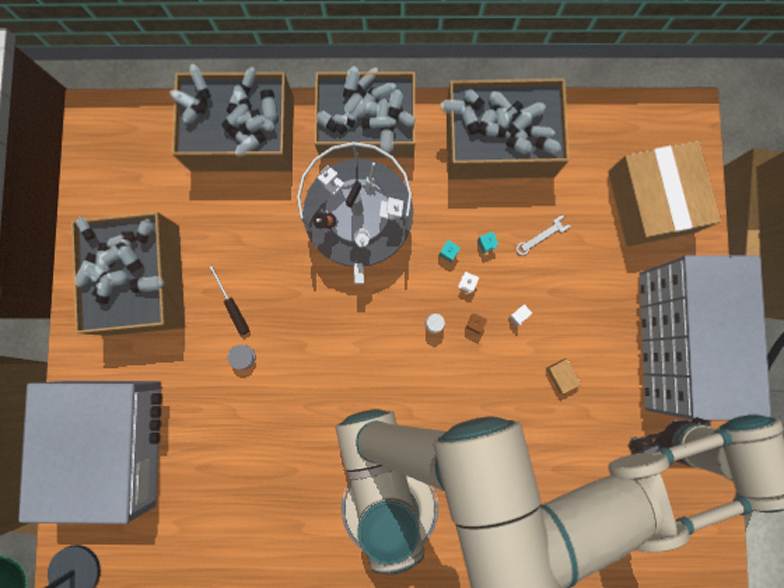

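View pics/side.png

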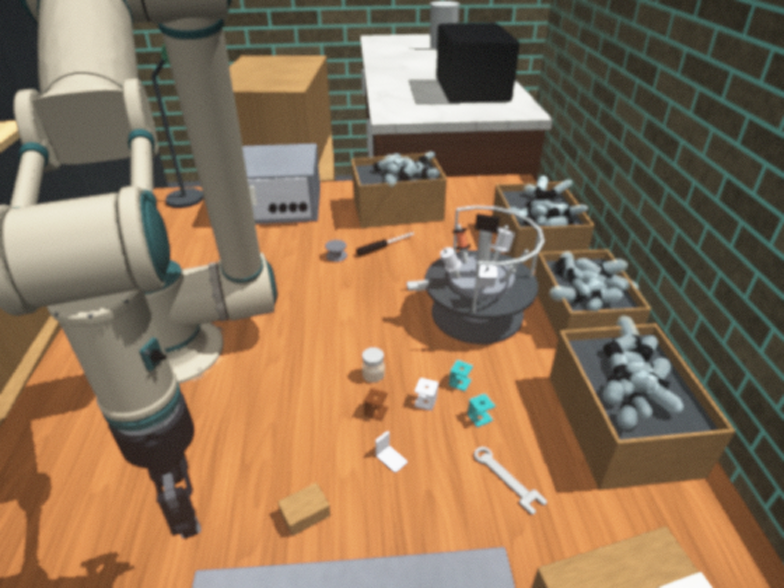

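The top view shows these candidates (pixels at 1.4x):
- White two-hole part at (468,282)
- Turquoise parts at (450,250) and (487,241)
- Brown part at (476,324)
- White angle without holes at (521,315)

I choose the white one at (468,282). The rack's axis is near (353,195) and its tongue near (359,272). Next is a close crop to check the bracket and the rack.

```bash
python3 - <<'E'
from h import *
t=pickle.load(open("top.pkl","rb"));s=pickle.load(open("side.pkl","rb"))
def c(im,b,w,h): return cv2.resize(im["pixels"][b[1]:b[3],b[0]:b[2],::-1],(w,h),interpolation=cv2.INTER_CUBIC)
A=np.hstack([c(t,(205,95,305,215),400,480)[:300*480//300],c(s,(285,135,400,273),400,480)])
B=np.hstack([c(t,(305,180,385,204+36),400,300)[:120*1],c(s,(260,250,360,280),400,120)])
B=np.hstack([c(t,(315,190,355,210),240,120),c(s,(280,262,330,297),160,112+8),c(t,(310,165,390,205),240,120),c(s,(250,250,350,325),160,120)])
cv2.imwrite("pics/crop.png",np.vstack([A,B]))
# fit refs
for (n,im,uv,z) in [("grip top",t,(353/1.4,193/1.4),.252),("tongue",t,(359/1.4,274/1.4),.1),("deckcentre?",t,(356/1.4,212/1.4),.102)]:
    print(n,at_z(im,[uv],z))
E
```

```text
grip top [[0.70079399 0.07334993 0.252     ]]
tongue [[0.55121468 0.06911146 0.1       ]]
deckcentre? [[0.69816499 0.07711277 0.102     ]]
```

View pics/crop.png

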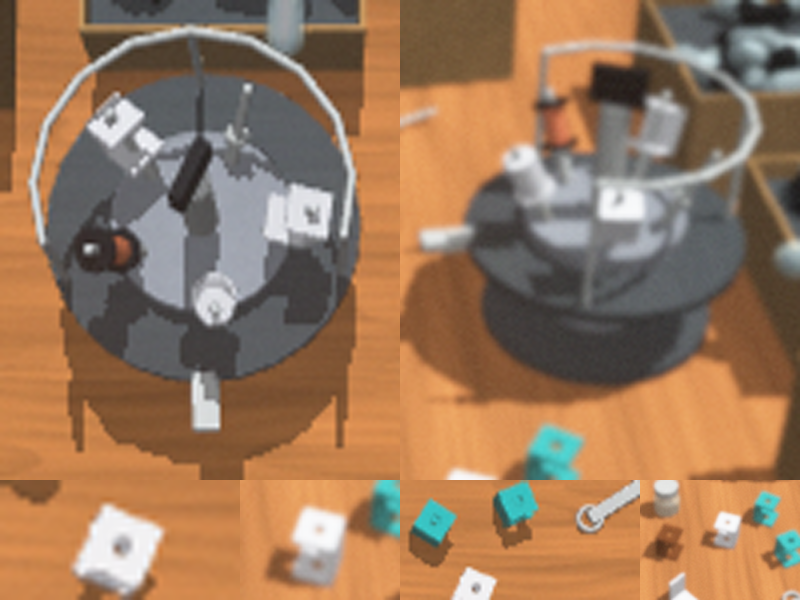

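The crop confirms the white two-hole bracket: turquoise and brown are only look-alikes. The empty peg is at the back, with its tip near crop (247,88), which is about (267,117) in the top image.

```bash
python3 - <<'E'
from h import *
from scipy.optimize import least_squares
from scipy.spatial.transform import Rotation as Ro
t=pickle.load(open("top.pkl","rb"))
cr=lambda *p:np.array(p,float)/4+[205,95]
hoop=at_z(t,cr((190,30),(35,185),(352,180),(70,95),(320,95)),.225)[:,:2]
deck=at_z(t,cr((48,220),(358,225),(205,380),(100,335),(315,330)),.102)[:,:2]
f=lambda p:np.r_[np.hypot(*(hoop-p).T)-.12,np.hypot(*(deck-p).T)-.13]
r=least_squares(f,[.7,.075],loss="soft_l1",f_scale=.003);c=r.x;print(c,r.fun*1000)
an=lambda v:np.degrees(np.arctan2(v[1],v[0]))
tip=at_z(t,cr((247,88)),.202)[0,:2];root=at_z(t,cr((232,152)),.15)[0,:2];tg=at_z(t,cr((206,430)),.102)[0,:2]
print("tip",an(tip-c),np.hypot(*(tip-c)),"root",an(root-c),np.hypot(*(root-c)),"tongue",an(tg-c),np.hypot(*(tg-c)))
b=at_z(t,cr((206,143),(175,207)),.268)[:,:2];print("bar",b,an(b[0]-b[1]),b.mean(0))
q=get_state()["ee_rot"];M=Ro.from_quat(np.r_[q[1:],q[0]]).as_matrix();print("jaw",an(M[:2,0]),M[:,2])
E
```

```text
[0.69963034 0.07178162] [-0.69729376 -0.90877794 -0.72813608 -3.78737177 -2.91813855 -1.60874858
 -3.02068032 -0.07197127 -4.89152761 -2.51571905]
tip -25.665908586031783 0.09038540877744874 root -28.634507313221622 0.052892919435335674 tongue -178.93139718976954 0.17099061283420844
bar [[0.71739474 0.05964874]
 [0.66974577 0.08176552]] -24.898870977929477 [0.69357025 0.07070713]
jaw -69.27148736092883 [-5.09044046e-05  1.59878097e-04 -9.99999986e-01]
```

Call:
{"name": "play_rows", "arguments": {"series": [{"dz": 40,"fingers": -1},{"dz": 40},{"dz": 40},{"dz": 30},{"dx": 25,"dy": 30,"turn": 0.117},{"dx": 25,"dy": 30,"turn": 0.117},{"dx": 25,"dy": 30,"turn": 0.117},{"dx": 25,"dy": 30,"turn": 0.117},{"dx": 25,"dy": 30,"turn": 0.117},{"dx": 25,"dy": 30,"turn": 0.117},{"dx": 25,"dy": 30,"turn": 0.117},{"dx": 25,"dy": 30,"turn": 0.117},{"dx": 25,"dy": 30,"turn": 0.117},{"dx": 25,"dy": 30,"turn": 0.117},{"dx": 25,"dy": 30,"turn": 0.117},{"dx": 25,"dy": 30,"turn": 0.117},{"dx": 25,"dy": 30,"turn": 0.117},{"dx": 25,"dy": 30,"turn": 0.117},{"dx": 25,"dy": 30,"turn": 0.117},{"dx": 25,"dy": 30,"turn": 0.117}]}}

```text
invalid input at $.series[0]: expected keys fingers, dx, dy, dz, turn
```

Call:
{"name": "play_rows", "arguments": {"series": [{"fingers": -1,"dx": 0,"dy": 0,"dz": 40,"turn": 0},{"fingers": -1,"dx": 0,"dy": 0,"dz": 40,"turn": 0},{"fingers": -1,"dx": 10,"dy": 10,"dz": 38,"turn": 0.12},{"fingers": -1,"dx": 20,"dy": 20,"dz": 28,"turn": 0.12},{"fingers": -1,"dx": 25,"dy": 32,"dz": 0,"turn": 0.12},{"fingers": -1,"dx": 25,"dy": 32,"dz": 0,"turn": 0.12},{"fingers": -1,"dx": 25,"dy": 32,"dz": 0,"turn": 0.12},{"fingers": -1,"dx": 25,"dy": 32,"dz": 0,"turn": 0.12},{"fingers": -1,"dx": 25,"dy": 32,"dz": 0,"turn": 0.12},{"fingers": -1,"dx": 25,"dy": 32,"dz": 0,"turn": 0.12},{"fingers": -1,"dx": 25,"dy": 32,"dz": 0,"turn": 0.12},{"fingers": -1,"dx": 25,"dy": 32,"dz": 0,"turn": 0.12},{"fingers": -1,"dx": 25,"dy": 32,"dz": 0,"turn": 0.12},{"fingers": -1,"dx": 25,"dy": 32,"dz": 0,"turn": 0.12},{"fingers": -1,"dx": 25,"dy": 32,"dz": 0,"turn": 0.12},{"fingers": -1,"dx": 25,"dy": 32,"dz": 0,"turn": 0.12},{"fingers": -1,"dx": 25,"dy": 32,"dz": 0,"turn": 0.12},{"fingers": -1,"dx": 25,"dy": 32,"dz": 0,"turn": 0.12},{"fingers": -1,"dx": 25,"dy": 32,"dz": 0,"turn": 0.12},{"fingers": -1,"dx": 25,"dy": 32,"dz": 0,"turn": 0.12}]}}

```text
clock: 2.07
position: [0.6346, 0.0211, 0.3938]
ee_rot: [0.007, 0.87, 0.492, 0.003]
contact_force: [0.6, -0.3, 0.2]
width: 0.0853
```

```bash
cat >> h.py <<'E'
from scipy.spatial.transform import Rotation as Ro
def jaw(st):
    q=st["ee_rot"];M=Ro.from_quat(np.r_[q[1:],q[0]]).as_matrix();return np.degrees(np.arctan2(M[1,0],M[0,0]))
def wrist(n,s=1):
    st=get_state();im=get_image("wrist");pickle.dump((im,st),open(n+".pkl","wb"));save(im,n,s)
    print(st["clock"],st["position"],"jaw",jaw(st),"w",st["width"],"F",st["contact_force"],"q",st["qpos"]);return im,st
E
python3 - <<'E'
from h import *
im,st=wrist("w1",1.4);print(np.array(im["hand_eye"]))
for l in ["turn_grip","empty_peg"]:
    for m in masks_of(im,l): print(l,m["p"],m["xy"],m["region"].sum())
print(proj(im,[[.6996,.0718,.268],[.6996-.094,.0718,.102],[.55,.07,.102]],st))
E
```

```text
2.0667 [0.63463461 0.02108806 0.39380456] jaw 58.9873368036339 w 0.08528223376363486 F [ 0.57996804 -0.28252406  0.23371554] q [-0.07170531  0.32630844  1.06912812 -0.00830914  1.7335215  -1.10263847]
[[ 9.99999410e-01  1.01820336e-03  3.78007761e-04  1.62729927e-04]
 [-1.08409413e-03  9.56920451e-01  2.90348195e-01 -7.34688752e-02]
 [-6.60898489e-05 -2.90348434e-01  9.56920991e-01 -1.32461277e-01]
 [ 0.00000000e+00  0.00000000e+00  0.00000000e+00  1.00000000e+00]]
turn_grip 0.65 [359.1, 190.0] 19752
empty_peg 0.61 [356.2, 191.2] 19996
[[382.30802605 234.87777628]
 [306.091932   111.38798806]
 [279.05758018  67.33947083]]
```

View pics/w1.png

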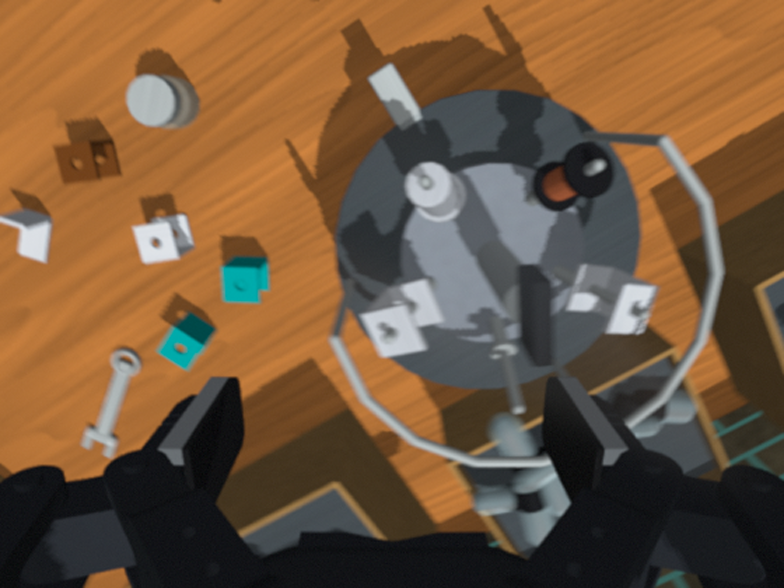

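The wrist view is clear. The empty peg's tip is at (518,409) and its collar at (503,350). The tongue runs from (380,72) to (412,118), the bar is at (535,315), and the bracket's top hole is at (156,241).

```bash
python3 - <<'E'
from h import *
from scipy.optimize import least_squares
im,st=pickle.load(open("w1.pkl","rb"))
g=lambda z,*p:at_z(im,np.array(p,float)/1.4,z,st)[:,:2]
an=lambda v:np.degrees(np.arctan2(v[1],v[0]))
deck=g(.102,(337,240),(640,215),(500,90),(410,130),(350,310))
f=lambda p:np.hypot(*(deck-p).T)-.13
r=least_squares(f,[.7,.075]);c=r.x;print(c,r.fun*1000)
bar=g(.268,(519,267),(547,266),(551,363),(534,364));print("bar",bar.mean(0),an(bar[0]-bar[3]),an(bar[1]-bar[2]),bar)
for C in (c,np.array([.6996,.0718]),bar.mean(0)):
  for n,z,p in (("tip",.202,(518,409)),("collar",.155,(503,350)),("tongue",.102,(380,72)),("tonguebase",.102,(411,118))):
    v=g(z,p)[0]-C;print(n,an(v),np.hypot(*v))
print("bracket", g(.044,(156,241),(135,226),(171,222),(179,259),(143,263)), g(.004,(170,215)))
E
```

```text
[0.70588704 0.07603554] [ 1.20028148 -1.74951466  4.16983897 -4.7059044  -0.27175824]
bar [0.69399668 0.07618615] 161.84365690510316 156.67505170690208 [[0.66417803 0.0797397 ]
 [0.671193   0.09253776]
 [0.72249296 0.07041802]
 [0.71812272 0.06204912]]
tip -27.01299519527696 0.08572558030052317
collar -28.315247272739267 0.060869481816357936
tongue -178.47052763631012 0.17413908996905103
tonguebase -179.3460001167522 0.1325566695951752
tip -22.772430894168846 0.08964839399514138
collar -22.36573823853069 0.06474400324741371
tongue -179.85916581832572 0.16779052075068382
tonguebase 178.76474646632397 0.12629034795583183
tip -23.88561682262348 0.09653090922673606
collar -23.905130306747903 0.07162066413673843
tongue -178.30529685652363 0.16225766267250288
tonguebase -179.2100518575791 0.12066914482984337
bracket [[ 0.5435705  -0.19034462]
 [ 0.52122656 -0.19883662]
 [ 0.53663667 -0.16617099]
 [ 0.56953786 -0.18197547]
 [ 0.55405107 -0.21541853]] [[ 0.52753707 -0.18138804]]
```

Call:
{"name": "play_rows", "arguments": {"series": [{"fingers": -1,"dx": 33,"dy": 25,"dz": 0,"turn": 0.06},{"fingers": -1,"dx": 32,"dy": 26,"dz": 0,"turn": 0.06},{"fingers": -1,"dx": 0,"dy": 0,"dz": -30,"turn": 0},{"fingers": -1,"dx": 0,"dy": 0,"dz": -25,"turn": 0},{"fingers": -1,"dx": 0,"dy": 0,"dz": 0,"turn": 0}], "squeeze": 20}}

```text
clock: 2.63
position: [0.7004, 0.0688, 0.338]
ee_rot: [0.009, 0.841, 0.541, 0.003]
contact_force: [-0.5, -0.5, -1.2]
width: 0.0856
```

```bash
python3 - <<'E'
from h import *
im,st=wrist("w2",1.0)
print(proj(im,[[.7,.074,.268]],st))
E
```

```text
2.6333 [0.70036461 0.06883603 0.33799729] jaw 65.53444410046022 w 0.08564092330551969 F [-0.53417322 -0.495776   -1.19844407] q [ 0.00510673  0.4434476   1.018182   -0.01176773  1.66480227 -1.1399186 ]
[[288.36503339 219.64249994]]
```

View pics/w2.png

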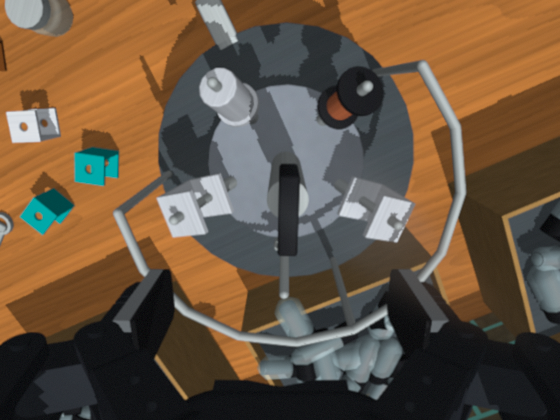

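```bash
python3 - <<'E'
from h import *
from scipy.optimize import least_squares
im,st=pickle.load(open("w2.pkl","rb"))
g=lambda z,*p:at_z(im,np.array(p,float),z,st)[:,:2]
an=lambda v:np.degrees(np.arctan2(v[1],v[0]))
b=g(.268,(279,165),(298,165),(297,255),(279,255));print(b,b.mean(0),np.hypot(*(b[0]-b[3])))
deck=g(.102,(159,155),(413,150),(287,25),(200,60),(375,60),(190,235),(285,276))
for rr in [1]:
    r=least_squares(lambda p:np.hypot(*(deck-p).T)-.13,[.7,.075]);print(r.x,r.fun*1000)
for C in (r.x,b.mean(0),np.array([.7,.074])):
  for n,z,p in (("tip",.2,(284,296)),("collar",.152,(285,253)),("tongue",.102,(235,43)),("tong0",.102,(213,0))):
    v=g(z,p)[0]-C;print(n,an(v),np.hypot(*v))
E
```

```text
[[0.66852424 0.08236358]
 [0.67285124 0.09193211]
 [0.72270497 0.06954573]
 [0.71827018 0.05972708]] [0.69558766 0.07589213] 0.054654089150938036
[0.70082063 0.07440189] [-1.10465759 -2.07881766 -0.91196274 -1.785858   -0.91651789 -0.49505563
 -3.0082987 ]
tip -26.014913548890668 0.09216534092754215
collar -25.519785610652292 0.07525481774433058
tongue 178.5100473824535 0.12343841954492302
tong0 179.54358997457624 0.1649075010601382
tip -25.45328779351125 0.09752641531111209
collar -24.873337814122856 0.08062439936826613
tongue 179.16636509197596 0.11817622518299287
tong0 -179.9366210498133 0.159669398530043
tip -25.56935395962335 0.09272935309503691
collar -24.978580176720737 0.07582561921265454
tongue 178.31236681312868 0.12262925151039575
tong0 179.40098319406925 0.16409061156191235
```

Call:
{"name": "play_rows", "arguments": {"series": [{"fingers": -1,"dx": -1,"dy": 6,"dz": -20,"turn": 0},{"fingers": -1,"dx": 0,"dy": 0,"dz": -30,"turn": 0},{"fingers": -1,"dx": 0,"dy": 0,"dz": -25,"turn": 0},{"fingers": -1,"dx": 0,"dy": 0,"dz": -13,"turn": 0},{"fingers": 1,"dx": 0,"dy": 0,"dz": 0,"turn": 0},{"fingers": 1,"dx": 0,"dy": 0,"dz": 0,"turn": 0},{"fingers": 1,"dx": 0,"dy": 0,"dz": 0,"turn": 0},{"fingers": 1,"dx": 0,"dy": 0,"dz": 0,"turn": 0},{"fingers": 1,"dx": 0,"dy": 0,"dz": 0,"turn": 0},{"fingers": 1,"dx": 0,"dy": 0,"dz": 0,"turn": 0},{"fingers": 1,"dx": 0,"dy": 0,"dz": 0,"turn": 0},{"fingers": 1,"dx": 0,"dy": 0,"dz": 0,"turn": 0}], "squeeze": 40}}

```text
clock: 3.68
position: [0.7033, 0.0717, 0.2707]
ee_rot: [0.014, 0.844, 0.535, 0.02]
contact_force: [-0.0, -1.1, -2.2]
width: 0.0102
```

```bash
python3 - <<'E'
from h import *
s=get_state()
for k,v in s.items(): print(k,np.round(v,3))
print(jaw(s))
E
```

```text
clock 3.683
qpos [ 0.004  0.441  1.182 -0.002  1.47  -1.125]
qd [ 0.004  0.    -0.004 -0.005  0.006  0.005]
effort [  0.683 -55.167 -27.434   0.403  -0.371  -0.137]
position [0.703 0.072 0.271]
ee_rot [0.014 0.844 0.535 0.02 ]
contact_force [-0.006 -1.05  -2.248]
moment [-0.278  0.102 -0.145]
width 0.01
64.76881878016732
```

Call:
{"name": "play_rows", "arguments": {"series": [{"fingers": -0.4,"dx": 0,"dy": 0,"dz": 0,"turn": 0},{"fingers": -0.4,"dx": 0,"dy": 0,"dz": 0,"turn": 0},{"fingers": -0.4,"dx": 0,"dy": 0,"dz": 0,"turn": 0},{"fingers": -0.4,"dx": 0,"dy": 0,"dz": 0,"turn": 0}]}}

```text
clock: 4.02
position: [0.7041, 0.0712, 0.2733]
ee_rot: [0.015, 0.844, 0.535, 0.021]
contact_force: [-0.3, -0.7, 1.0]
width: 0.0584
```

```bash
python3 - <<'E'
from h import *
im,st=wrist("w3",1.0)
print(st["ee_rot"],proj(im,[[.699,.075,.268]],st))
E
```

```text
4.0167 [0.70405088 0.07116839 0.27330935] jaw 64.77235031159705 w 0.058424789232755514 F [-0.28991878 -0.67298763  0.99415198] q [ 0.00400051  0.43973477  1.17842562 -0.00298154  1.4710777  -1.12578947]
[0.01518218 0.84429587 0.53523564 0.02137297] [[282.71763475 265.01495945]]
```

View pics/w3.png

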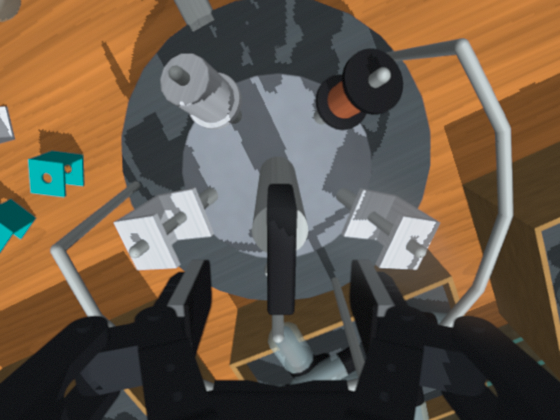

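Call:
{"name": "play_rows", "arguments": {"series": [{"fingers": -0.4,"dx": -5,"dy": 4,"dz": -8,"turn": 0},{"fingers": -0.4,"dx": 0,"dy": 0,"dz": -10,"turn": 0},{"fingers": -0.4,"dx": 0,"dy": 0,"dz": 0,"turn": 0}], "squeeze": 25}}

```text
clock: 4.32
position: [0.6999, 0.0747, 0.2566]
ee_rot: [0.016, 0.844, 0.535, 0.023]
contact_force: [-0.0, -0.0, -1.5]
width: 0.06
```

Call:
{"name": "play_rows", "arguments": {"series": [{"fingers": 0.5,"dx": -1,"dy": 0,"dz": -5,"turn": 0},{"fingers": 0.5,"dx": 0,"dy": 0,"dz": 0,"turn": 0},{"fingers": 0.5,"dx": 0,"dy": 0,"dz": 0,"turn": 0},{"fingers": 0.5,"dx": 0,"dy": 0,"dz": 0,"turn": 0}]}}

```text
clock: 4.65
position: [0.6991, 0.0741, 0.2509]
ee_rot: [0.017, 0.844, 0.535, 0.023]
contact_force: [0.5, -0.3, 0.3]
width: 0.0214
```

Call:
{"name": "play_rows", "arguments": {"series": [{"fingers": 0.8,"dx": 0,"dy": 0,"dz": 0,"turn": 0},{"fingers": 0.8,"dx": 0,"dy": 0,"dz": 0,"turn": 0},{"fingers": 0.8,"dx": 0,"dy": 0,"dz": 0,"turn": 0}]}}

```text
clock: 4.9
position: [0.6993, 0.074, 0.2512]
ee_rot: [0.017, 0.845, 0.535, 0.023]
contact_force: [-0.1, 1.2, -0.5]
width: 0.012
```

Call:
{"name": "play_rows", "arguments": {"series": [{"fingers": 0.9,"dx": 0,"dy": 0,"dz": 0,"turn": -0.06},{"fingers": 0.9,"dx": 0,"dy": 0,"dz": 0,"turn": -0.12},{"fingers": 0.9,"dx": 0,"dy": 0,"dz": 0,"turn": -0.12},{"fingers": 0.9,"dx": 0,"dy": 0,"dz": 0,"turn": -0.12},{"fingers": 0.9,"dx": 0,"dy": 0,"dz": 0,"turn": -0.12},{"fingers": 0.9,"dx": 0,"dy": 0,"dz": 0,"turn": -0.12},{"fingers": 0.9,"dx": 0,"dy": 0,"dz": 0,"turn": -0.12},{"fingers": 0.9,"dx": 0,"dy": 0,"dz": 0,"turn": 0}]}}

```text
clock: 5.57
position: [0.6985, 0.0732, 0.2511]
ee_rot: [0.026, 0.987, 0.159, 0.012]
contact_force: [1.1, -0.7, -0.6]
width: 0.0115
```

Call:
{"name": "play_rows", "arguments": {"series": [{"fingers": 0.9,"dx": 0,"dy": 0,"dz": 0,"turn": -0.12},{"fingers": 0.9,"dx": 0,"dy": 0,"dz": 0,"turn": -0.12},{"fingers": 0.9,"dx": 0,"dy": 0,"dz": 0,"turn": -0.12},{"fingers": 0.9,"dx": 0,"dy": 0,"dz": 0,"turn": -0.12},{"fingers": 0.9,"dx": 0,"dy": 0,"dz": 0,"turn": -0.12},{"fingers": 0.9,"dx": 0,"dy": 0,"dz": 0,"turn": -0.12},{"fingers": 0.9,"dx": 0,"dy": 0,"dz": 0,"turn": -0.12},{"fingers": 0.9,"dx": 0,"dy": 0,"dz": 0,"turn": 0}]}}

```text
clock: 6.23
position: [0.6974, 0.0733, 0.2511]
ee_rot: [0.028, 0.965, -0.262, -0.002]
contact_force: [0.4, -1.0, 1.4]
width: 0.0113
```

Call:
{"name": "play_rows", "arguments": {"series": [{"fingers": 0.9,"dx": 1,"dy": 0,"dz": 0,"turn": -0.12},{"fingers": 0.9,"dx": 1,"dy": 0,"dz": 0,"turn": -0.12},{"fingers": 0.9,"dx": 0,"dy": 0,"dz": 0,"turn": -0.12},{"fingers": 0.9,"dx": 0,"dy": 0,"dz": 0,"turn": -0.12},{"fingers": 0.9,"dx": 0,"dy": 0,"dz": 0,"turn": -0.12},{"fingers": 0.9,"dx": 0,"dy": 0,"dz": 0,"turn": -0.12},{"fingers": 0.9,"dx": 0,"dy": 0,"dz": 0,"turn": -0.12},{"fingers": 0.9,"dx": 0,"dy": 0,"dz": 0,"turn": -0.12},{"fingers": 0.9,"dx": 0,"dy": 0,"dz": 0,"turn": -0.04},{"fingers": 0.9,"dx": 0,"dy": 0,"dz": 0,"turn": 0}]}}

```text
clock: 7.07
position: [0.6966, 0.0744, 0.2512]
ee_rot: [0.021, 0.726, -0.687, -0.018]
contact_force: [-0.9, 0.0, -0.8]
width: 0.0117
```

```bash
python3 - <<'E'
from h import *
im,st=wrist("w4",1.0);print(st["ee_rot"])
E
```

```text
7.0667 [0.6965796  0.07438301 0.25115657] jaw -86.8798573313629 w 0.011715285309625246 F [-0.94737744  0.04199691 -0.81410845] q [ 0.00967018  0.49697802  1.13542535 -0.00496875  1.5644912   1.52624765]
[ 0.0209918   0.72579211 -0.68735382 -0.01816275]
```

View pics/w4.png

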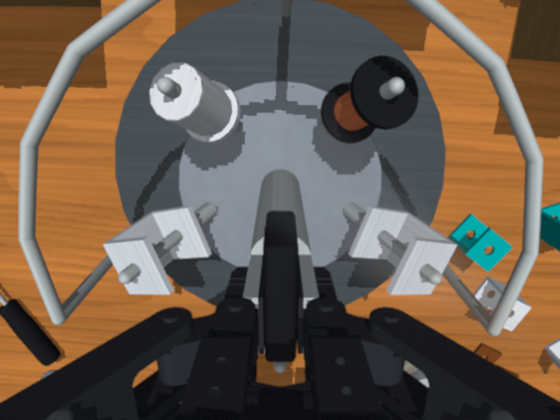

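Call:
{"name": "play_rows", "arguments": {"series": [{"fingers": 0.9,"dx": 0,"dy": 0,"dz": 0,"turn": -0.06},{"fingers": 0.9,"dx": 0,"dy": 0,"dz": 0,"turn": 0},{"fingers": 0.9,"dx": 0,"dy": 0,"dz": 0,"turn": 0},{"fingers": 0.0,"dx": 0,"dy": 0,"dz": 0,"turn": 0},{"fingers": 0.0,"dx": 0,"dy": 0,"dz": 0,"turn": 0},{"fingers": 0.0,"dx": 0,"dy": 0,"dz": 0,"turn": 0},{"fingers": 0.0,"dx": 0,"dy": 0,"dz": 20,"turn": 0},{"fingers": -1,"dx": 0,"dy": 0,"dz": 40,"turn": 0},{"fingers": -1,"dx": -20,"dy": 0,"dz": 36,"turn": 0},{"fingers": -1,"dx": -35,"dy": -20,"dz": 0,"turn": 0},{"fingers": -1,"dx": -35,"dy": -20,"dz": 0,"turn": 0},{"fingers": -1,"dx": -35,"dy": -20,"dz": 0,"turn": 0},{"fingers": -1,"dx": -35,"dy": -20,"dz": 0,"turn": 0},{"fingers": -1,"dx": -35,"dy": -20,"dz": 0,"turn": 0},{"fingers": -1,"dx": 0,"dy": 0,"dz": 0,"turn": 0}]}}

```text
clock: 8.37
position: [0.4962, -0.0274, 0.3479]
ee_rot: [0.02, 0.716, -0.697, -0.016]
contact_force: [-0.4, 0.4, -0.6]
width: 0.0854
```

```bash
python3 - <<'E'
from h import *
im,st=wrist("w5",1.4);print(st["ee_rot"])
print(proj(im,[[.699-.094,.075,.202],[.544,-.19,.044]],st))
E
```

```text
8.3667 [ 0.49622008 -0.02743087  0.3479389 ] jaw -88.47901338991124 w 0.0854075998782965 F [-0.37892384  0.44553215 -0.56623073] q [-0.1841534   0.14151831  1.42649783 -0.01558585  1.62233787  1.35980151]
[ 0.02000102  0.71615036 -0.69747667 -0.0159658 ]
[[134.5941426   29.6499639 ]
 [420.51844882 110.08006886]]
```

View pics/w5.png

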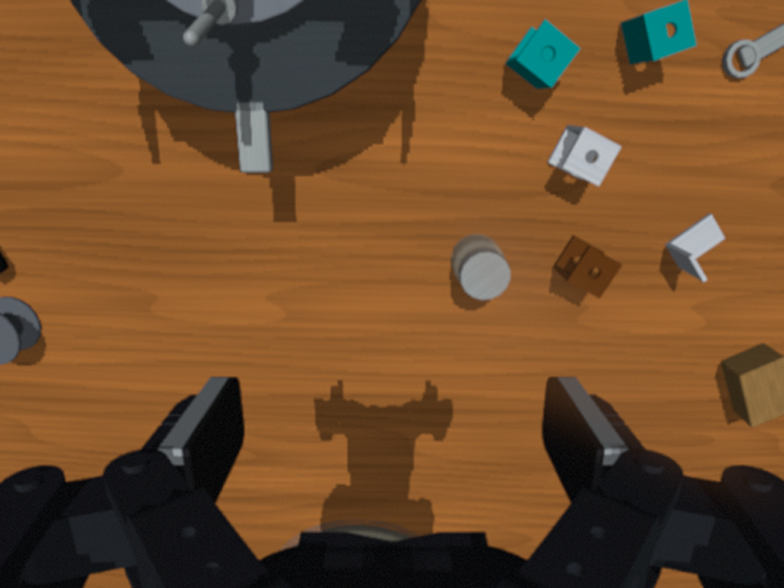

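The peg tip at (190,37) matches the predicted front position. The bracket's hole is at (591,156). I still need to see which side its web is on.

```bash
python3 - <<'E'
from h import *
im,st=pickle.load(open("w5.pkl","rb"))
save(im,"crop2",10,(380,80,455,140))
g=lambda z,*p:at_z(im,np.array(p,float)/1.4,z,st)[:,:2]
an=lambda v:np.degrees(np.arctan2(v[1],v[0]))
C=np.array([.699,.075])
for n,z,p in (("tip",.202,(190,37)),("collar",.155,(216,12)),("tongue",.102,(257,172)),("tong0",.102,(251,104))):
    q=g(z,p)[0];print(n,q,an(q-C),np.hypot(*(q-C)))
print(g(.044,(591,156)))
E
```

```text
tip [0.60707737 0.0740558 ] -179.41149829804752 0.09192747866624697
collar [0.62561409 0.07497683] -179.98190631132852 0.07338591346069716
tongue [0.52891935 0.06899272] -177.97714239590988 0.1701867060563794
tong0 [0.57540391 0.07081898] -178.06253047788306 0.12366678929144868
[[ 0.5425545  -0.19213665]]
```

View pics/crop2.png

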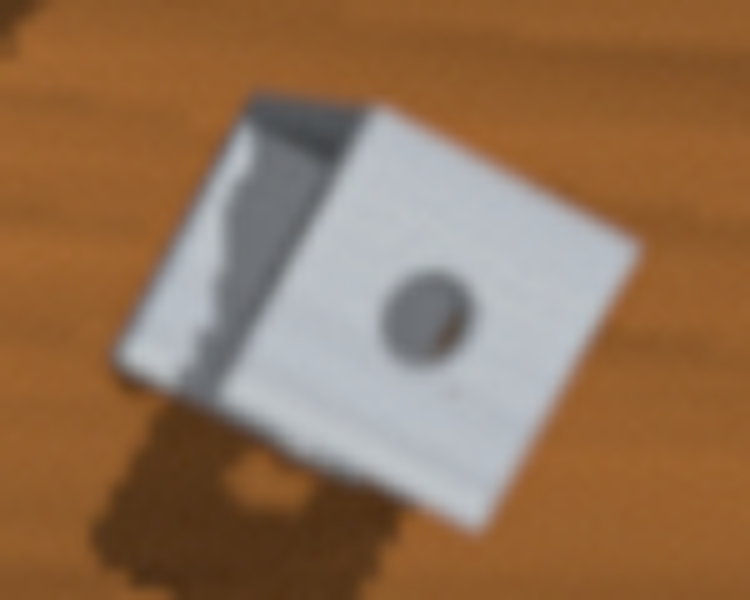

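The crop shows the open side facing the camera and the web on the far side (image up), so bracket +x points about -27° in the world. I will grip along 64° and move above it, turning the jaws to +64°.

Call:
{"name": "play_rows", "arguments": {"series": [{"fingers": -0.5,"dx": 2,"dy": -8,"dz": -6,"turn": 0.12},{"fingers": -0.5,"dx": 2,"dy": -8,"dz": -6,"turn": 0.12},{"fingers": -0.5,"dx": 2,"dy": -8,"dz": -6,"turn": 0.12},{"fingers": -0.5,"dx": 2,"dy": -8,"dz": -6,"turn": 0.12},{"fingers": -0.5,"dx": 2,"dy": -8,"dz": -6,"turn": 0.12},{"fingers": -0.5,"dx": 2,"dy": -8,"dz": -6,"turn": 0.12},{"fingers": -0.5,"dx": 2,"dy": -8,"dz": -6,"turn": 0.12},{"fingers": -0.5,"dx": 2,"dy": -8,"dz": -6,"turn": 0.12},{"fingers": -0.5,"dx": 2,"dy": -8,"dz": -6,"turn": 0.12},{"fingers": -0.5,"dx": 2,"dy": -8,"dz": -6,"turn": 0.12},{"fingers": -0.5,"dx": 2,"dy": -8,"dz": -6,"turn": 0.12},{"fingers": -0.5,"dx": 2,"dy": -8,"dz": -6,"turn": 0.12},{"fingers": -0.5,"dx": 2,"dy": -8,"dz": -6,"turn": 0.12},{"fingers": -0.5,"dx": 2,"dy": -8,"dz": -6,"turn": 0.12},{"fingers": -0.5,"dx": 2,"dy": -8,"dz": -6,"turn": 0.12},{"fingers": -0.5,"dx": 2,"dy": -8,"dz": -6,"turn": 0.12},{"fingers": -0.5,"dx": 2,"dy": -8,"dz": -6,"turn": 0.12},{"fingers": -0.5,"dx": 2,"dy": -8,"dz": -6,"turn": 0.12},{"fingers": -0.5,"dx": 2,"dy": -8,"dz": -6,"turn": 0.12},{"fingers": -0.5,"dx": 2,"dy": -8,"dz": -6,"turn": 0.12}]}}

```text
clock: 10.08
position: [0.5728, -0.1874, 0.2257]
ee_rot: [0.009, 0.888, 0.46, 0.018]
contact_force: [0.3, 0.4, 1.7]
width: 0.0643
```

```bash
python3 - <<'E'
from h import *
im,st=wrist("w6",1.4);print(st["ee_rot"])
print(proj(im,[[.543,-.191,.044]],st))
for m in masks_of(im,"bracket_mid"): print(m["p"],m["xy"],m["region"].sum())
E
```

```text
10.0833 [ 0.57283406 -0.187357    0.22570642] jaw 54.75876525247736 w 0.06425057310861587 F [0.30206078 0.42086876 1.70875788] q [-0.44232869  0.30684949  1.5024407   0.01902697  1.29617388 -1.40248427]
[0.00883974 0.88788907 0.45961077 0.0182425 ]
[[250.95484541 149.98246558]]
0.96 [158.8, 60.7] 2750
0.93 [338.6, 183.7] 2157
0.68 [269.6, 257.1] 2071
0.56 [247.6, 146.5] 2080
```

View pics/w6.png

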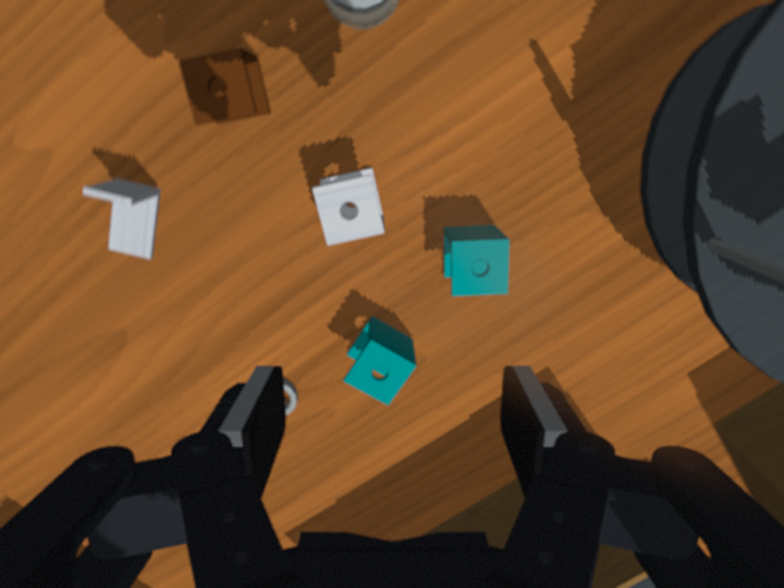

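```bash
python3 - <<'E'
from h import *
im,st=pickle.load(open("w6.pkl","rb"))
g=lambda z,*p:at_z(im,np.array(p,float)/1.4,z,st)[:,:2]
an=lambda v:np.degrees(np.arctan2(v[1],v[0]))
q=g(.044,(314,188),(373,170),(384,233),(328,245),(349,210.5));print(q)
print([an(q[1]-q[0]),an(q[2]-q[3]),an(q[1]-q[2]),an(q[0]-q[3])],q[:4].mean(0))
E
```

```text
[[ 0.51940319 -0.2012577 ]
 [ 0.53126002 -0.16636031]
 [ 0.56608106 -0.18316297]
 [ 0.55212242 -0.21570986]
 [ 0.54243559 -0.19234132]]
[np.float64(71.23415969927683), np.float64(66.78657800436159), np.float64(154.24066928436466), np.float64(156.1688430292356)] [ 0.54221667 -0.19162271]
```

Call:
{"name": "play_rows", "arguments": {"series": [{"fingers": -0.3,"dx": -15,"dy": -2,"dz": 0,"turn": 0.1},{"fingers": -0.3,"dx": -15,"dy": -2,"dz": 0,"turn": 0.1},{"fingers": -0.3,"dx": 0,"dy": 0,"dz": -35,"turn": 0},{"fingers": -0.3,"dx": 0,"dy": 0,"dz": -35,"turn": 0},{"fingers": -0.3,"dx": 0,"dy": 0,"dz": -35,"turn": 0},{"fingers": -0.3,"dx": 0,"dy": 0,"dz": -20,"turn": 0},{"fingers": -0.3,"dx": 0,"dy": 0,"dz": 0,"turn": 0}], "squeeze": 20}}

```text
clock: 10.77
position: [0.5504, -0.1901, 0.1007]
ee_rot: [0.012, 0.842, 0.538, 0.024]
contact_force: [-1.6, -0.4, 0.6]
width: 0.0554
```

Call:
{"name": "play_rows", "arguments": {"series": [{"fingers": -0.3,"dx": -8,"dy": -1.5,"dz": -10,"turn": 0.01},{"fingers": -0.3,"dx": 0,"dy": 0,"dz": -20,"turn": 0},{"fingers": -0.3,"dx": 0,"dy": 0,"dz": -10,"turn": 0},{"fingers": -0.3,"dx": 0,"dy": 0,"dz": 0,"turn": 0}]}}

```text
clock: 11.1
position: [0.5471, -0.1908, 0.063]
ee_rot: [0.014, 0.841, 0.54, 0.026]
contact_force: [-0.4, 0.2, -0.4]
width: 0.0555
```

Call:
{"name": "play_rows", "arguments": {"series": [{"fingers": -0.3,"dx": -4,"dy": -1,"dz": -10,"turn": 0},{"fingers": -0.3,"dx": -1,"dy": 0,"dz": -10,"turn": 0},{"fingers": -0.3,"dx": -1,"dy": 0,"dz": -6,"turn": 0},{"fingers": -0.3,"dx": 0,"dy": 0,"dz": 0,"turn": 0}]}}

```text
clock: 11.43
position: [0.5461, -0.1926, 0.0407]
ee_rot: [0.017, 0.842, 0.539, 0.029]
contact_force: [-0.1, 0.9, -0.5]
width: 0.0556
```

Call:
{"name": "play_rows", "arguments": {"series": [{"fingers": -0.3,"dx": -4,"dy": 1,"dz": -4,"turn": 0},{"fingers": 0.0,"dx": 0,"dy": 0,"dz": -1,"turn": 0},{"fingers": 0.3,"dx": 0,"dy": 0,"dz": 0,"turn": 0},{"fingers": 0.3,"dx": 0,"dy": 0,"dz": 0,"turn": 0},{"fingers": 0.3,"dx": 0,"dy": 0,"dz": 0,"turn": 0},{"fingers": 0.3,"dx": 0,"dy": 0,"dz": 0,"turn": 0}]}}

```text
clock: 11.93
position: [0.5437, -0.1922, 0.0376]
ee_rot: [0.019, 0.842, 0.538, 0.03]
contact_force: [0.1, 0.9, -1.2]
width: 0.035
```

Call:
{"name": "play_rows", "arguments": {"series": [{"fingers": 0.3,"dx": -2.5,"dy": 1.2,"dz": 0.4,"turn": 0},{"fingers": 0.3,"dx": -2.5,"dy": 1.2,"dz": 0.4,"turn": 0},{"fingers": 0.3,"dx": -2.5,"dy": 1.2,"dz": 0.4,"turn": 0},{"fingers": 0.3,"dx": 0,"dy": 0,"dz": 0,"turn": 0}]}}

```text
clock: 12.27
position: [0.5352, -0.1881, 0.0389]
ee_rot: [0.019, 0.842, 0.538, 0.03]
contact_force: [0.1, -0.1, -0.6]
width: 0.0352
```

```bash
python3 - <<'E'
from h import *
im,st=wrist("w7",1.0);print(st["ee_rot"],st["moment"])
E
```

```text
12.2667 [ 0.53523141 -0.18810256  0.03886534] jaw 65.24826125095767 w 0.035197013804087796 F [ 0.13021548 -0.1305213  -0.61514799] q [-0.48102307  0.42310699  1.85480481  0.04524154  0.80166659 -1.64933726]
[0.01901207 0.84195686 0.53839396 0.0296503 ] [ 0.03393944  0.046297   -0.0182962 ]
```

Call:
{"name": "play_rows", "arguments": {"series": [{"fingers": 0.3,"dx": 0,"dy": 0,"dz": -3,"turn": 0},{"fingers": 0.3,"dx": 0,"dy": 0,"dz": -2,"turn": 0}]}}

```text
clock: 12.48
position: [0.5363, -0.1888, 0.0365]
ee_rot: [0.021, 0.842, 0.539, 0.03]
contact_force: [-8.7, 3.1, 26.2]
width: 0.0354
```

Call:
{"name": "play_rows", "arguments": {"series": [{"fingers": 0.3,"dx": -3,"dy": 1.4,"dz": -1,"turn": 0},{"fingers": 0.3,"dx": -3,"dy": 1.4,"dz": -1,"turn": 0}]}}

```text
clock: 12.65
position: [0.5332, -0.1875, 0.0369]
ee_rot: [0.024, 0.842, 0.539, 0.032]
contact_force: [1.8, -0.8, 1.2]
width: 0.0355
```

Call:
{"name": "play_rows", "arguments": {"series": [{"fingers": 0.3,"dx": -3,"dy": 1.4,"dz": -1,"turn": 0},{"fingers": 0.3,"dx": -3,"dy": 1.4,"dz": -1,"turn": 0}]}}

```text
clock: 12.82
position: [0.5315, -0.1869, 0.0371]
ee_rot: [0.029, 0.842, 0.538, 0.035]
contact_force: [4.7, -0.8, 6.1]
width: 0.0351
```

Call:
{"name": "play_rows", "arguments": {"series": [{"fingers": 0.3,"dx": -3,"dy": 1.4,"dz": -1,"turn": 0},{"fingers": 0.3,"dx": -3,"dy": 1.4,"dz": -1,"turn": 0},{"fingers": 0.3,"dx": -3,"dy": 1.4,"dz": -1,"turn": 0},{"fingers": 0.3,"dx": -3,"dy": 1.4,"dz": -1,"turn": 0}]}}

```text
clock: 13.15
position: [0.5283, -0.1857, 0.0375]
ee_rot: [0.039, 0.841, 0.537, 0.042]
contact_force: [1.8, -0.7, 7.6]
width: 0.0354
```

```bash
python3 - <<'E'
from h import *
im,st=wrist("w8",1.4);print(st["ee_rot"],st["moment"])
s=get_image("side");pickle.dump(s,open("s8.pkl","wb"))
p=proj(s,[st["position"]])[0];print(p)
a=im["pixels"][150:420,130:430,::-1]; x,y=int(p[0]),int(p[1])
b=cv2.resize(s["pixels"][y-30:y+20,x-35:x+35,::-1],(420,300),interpolation=cv2.INTER_CUBIC)
cv2.imwrite("pics/c8.png",np.hstack([cv2.resize(a,(333,300)),b]))
E
```

```text
13.15 [ 0.52833887 -0.18568708  0.03747363] jaw 65.21035254324484 w 0.03543316171487666 F [ 1.80637913 -0.68997777  7.60821124] q [-0.48364687  0.39969081  1.90976649  0.05081813  0.72396181 -1.65647611]
[0.03884726 0.84145784 0.53731747 0.0415876 ] [-0.19985893 -0.68134641  0.00683303]
[299.03457692 276.35573917]
```

View pics/c8.png

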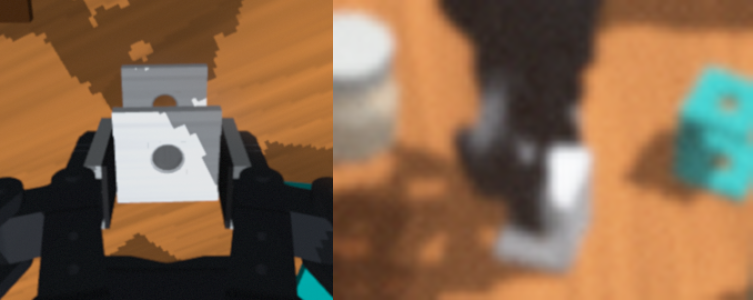

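The crop shows the bracket held square between the pads, with the lower plate behind the upper one. I will fit its tilt in the tool frame from the pixels.

```bash
cat > fit.py <<'E'
from h import *
from scipy.optimize import least_squares
def fit(im,st,obs):
    # obs: list of (bracket x, y, z from centre, col,row); returns theta(about tool x), ty, tz, tx, world tilt
    q=st["ee_rot"];M=Ro.from_quat(np.r_[q[1:],q[0]]).as_matrix()
    o=np.array(obs,float)
    def world(p):
        th,tx,ty,tz=p
        # bracket frame in tool: bracket x->tool y, bracket y->tool x, bracket z-> -tool z
        B=np.array([[0,1,0],[1,0,0],[0,0,-1.]])
        R=Ro.from_rotvec([th,0,0]).as_matrix()@B
        return R,np.array([tx,ty,tz])
    def f(p):
        R,t=world(p)
        W=(o[:,:3]@R.T+t)@M.T+st["position"]
        return (proj(im,W,st)-o[:,3:]).ravel()
    r=least_squares(f,[0,0,0,.01])
    R,t=world(r.x);zw=M@R[:,2]
    print("theta",np.degrees(r.x[0]),"t mm",t*1000,"rms",np.sqrt(np.mean(r.fun**2)),r.fun.round(1))
    print("bracket z in world",zw,"tilt deg",np.degrees(np.arccos(zw[2])),"centre",M@t+st["position"],"tool approach",M[:,2])
    return r.x
E
python3 - <<'E'
from fit import *
im,st=pickle.load(open("w8.pkl","rb"))
P=lambda x,y:(130+.9*x,150+.9*y)
s=.018
fit(im,st,[(0,0,.022,*P(167,158)),(-s,-s,.022,*P(112,111)),(-s,s,.022,*P(220,111)),(s,-s,.022,*P(118,202)),(s,s,.022,*P(218,201)),(-s,-s,-.018,*P(122,66)),(-s,s,-.018,*P(207,66))])
E
```

```text
theta 3.7553127949882854 t mm [ 1.53256950e-03 -2.83262666e+00  1.37351521e+01] rms 1.1390362782437446 [-0.6  0.2 -0.8  0.2  1.4  0.3 -1.7 -1.4 -1.4 -0.4  1.1  0.6  2.4  0.7]
bracket z in world [-0.05248166 -0.00683869  0.99859847] tilt deg 3.0338161863191555 centre [ 0.52732193 -0.18478134  0.02351571] tool approach [ 0.11173504 -0.02068519 -0.99352272]
```

Call:
{"name": "play_rows", "arguments": {"series": [{"fingers": 0.3,"dx": 0,"dy": 0,"dz": 10,"turn": 0},{"fingers": 0.3,"dx": 0,"dy": 0,"dz": 20,"turn": 0},{"fingers": 0.3,"dx": 0,"dy": 0,"dz": 25,"turn": 0},{"fingers": 0.3,"dx": 0,"dy": 0,"dz": 25,"turn": 0},{"fingers": 0.3,"dx": 0,"dy": 10,"dz": 25,"turn": 0.05},{"fingers": 0.3,"dx": 0,"dy": 20,"dz": 25,"turn": 0.05},{"fingers": 0.3,"dx": 0,"dy": 25,"dz": 25,"turn": 0.05},{"fingers": 0.3,"dx": 0,"dy": 25,"dz": 25,"turn": 0.05},{"fingers": 0.3,"dx": 0,"dy": 25,"dz": 25,"turn": 0.05},{"fingers": 0.3,"dx": 0,"dy": 25,"dz": 25,"turn": 0.05},{"fingers": 0.3,"dx": 0,"dy": 25,"dz": 25,"turn": 0.05},{"fingers": 0.3,"dx": 0,"dy": 25,"dz": 0,"turn": 0.05},{"fingers": 0.3,"dx": 0,"dy": 25,"dz": 0,"turn": 0.05},{"fingers": 0.3,"dx": 0,"dy": 25,"dz": 0,"turn": 0},{"fingers": 0.3,"dx": 0,"dy": 20,"dz": 0,"turn": 0},{"fingers": 0.3,"dx": 0,"dy": 0,"dz": 0,"turn": 0}]}}

```text
clock: 14.58
position: [0.4994, 0.0823, 0.2948]
ee_rot: [0.008, 0.694, 0.719, 0.03]
contact_force: [-0.3, -0.6, -0.6]
width: 0.035
```

```bash
python3 - <<'E'
from h import *
im,st=wrist("w9",1.0);print(st["ee_rot"])
for m in masks_of(im,"bracket_mid"):
    r=m["region"];ys,xs=np.where(r);print(m["p"],m["xy"],r.sum(),xs.min(),xs.max(),ys.min(),ys.max())
# rows profile at column 280 and 262
p=im["pixels"].astype(int)
for c in (255,280,300): print(c,[tuple(p[y,c]) for y in range(195,350,5)])
E
```

```text
14.5833 [0.49938821 0.08233315 0.2947978 ] jaw 92.03029507591171 w 0.034970997193632385 F [-0.28945378 -0.58552551 -0.61399862] q [ 0.00345288  0.11375368  1.5878214   0.0322523   1.3875406  -1.60701953]
[0.00777418 0.69443042 0.71890514 0.02968762]
0.91 [14.0, 89.8] 894 0 30 68 111
0.81 [279.4, 271.6] 10878 231 329 206 332
0.81 [15.3, 256.1] 1214 0 37 235 282
0.79 [78.5, 242.3] 1544 53 105 220 270
255 [(np.int64(89), np.int64(65), np.int64(48)), (np.int64(141), np.int64(146), np.int64(146)), (np.int64(168), np.int64(174), np.int64(174)), (np.int64(96), np.int64(98), np.int64(101)), (np.int64(121), np.int64(124), np.int64(129)), (np.int64(112), np.int64(115), np.int64(119)), (np.int64(118), np.int64(122), np.int64(126)), (np.int64(116), np.int64(120), np.int64(123)), (np.int64(116), np.int64(119), np.int64(123)), (np.int64(119), np.int64(123), np.int64(128)), (np.int64(116), np.int64(119), np.int64(123)), (np.int64(107), np.int64(110), np.int64(113)), (np.int64(208), np.int64(211), np.int64(213)), (np.int64(205), np.int64(209), np.int64(213)), (np.int64(205), np.int64(209), np.int64(
[... 2934 characters left out ...]
int64(205), np.int64(210), np.int64(213)), (np.int64(205), np.int64(210), np.int64(213)), (np.int64(207), np.int64(210), np.int64(212)), (np.int64(207), np.int64(210), np.int64(213)), (np.int64(207), np.int64(210), np.int64(212)), (np.int64(206), np.int64(209), np.int64(213)), (np.int64(208), np.int64(212), np.int64(214)), (np.int64(207), np.int64(209), np.int64(212)), (np.int64(207), np.int64(210), np.int64(213)), (np.int64(207), np.int64(210), np.int64(213)), (np.int64(204), np.int64(209), np.int64(212)), (np.int64(177), np.int64(182), np.int64(187)), (np.int64(121), np.int64(128), np.int64(138)), (np.int64(121), np.int64(130), np.int64(139)), (np.int64(123), np.int64(130), np.int64(139))]
```

```bash
cat > where.py <<'E'
from fit import *
C=np.array([.6995,.0748]);az=np.radians(180.6)
def peg():
    u=np.array([np.cos(az),np.sin(az),0]);z=u*np.sin(np.radians(25))+np.array([0,0,np.cos(np.radians(25))])
    return np.r_[C,.12]+.055*u,z
def where(st,p):
    th,tx,ty,tz=p;q=st["ee_rot"];M=Ro.from_quat(np.r_[q[1:],q[0]]).as_matrix()
    R=M@Ro.from_rotvec([th,0,0]).as_matrix()@np.array([[0,1,0],[1,0,0],[0,0,-1.]])
    c=M@[tx,ty,tz]+st["position"];zb=R[:,2];hole=c-.022*zb;r,z=peg();tip=r+.091*z
    d=c-r;al=d@z;lat=d-al*z
    print("centre",c.round(4),"zb",zb.round(3),"tool z",M[:,2].round(3),"jaw",round(jaw(st),1))
    print("lower hole",hole.round(4),"tip",tip.round(4),"hole-tip mm",((hole-tip)*1000).round(1),"along",round(al*1000,1),"lat",(lat*1000).round(1),"ang",np.degrees(np.arccos(zb@z)).round(1))
def prof(im):
    g=im["pixels"].astype(int).mean(2)
    for c in (262,300): print(c,"edges",[(y,int(g[y+1,c]-g[y-1,c])) for y in range(190,345) if abs(g[y+1,c]-g[y-1,c])>25])
    for r in (300,): print("row",r,[(x,int(g[r,x+1]-g[r,x-1])) for x in range(215,345) if abs(g[r,x+1]-g[r,x-1])>30])
E
python3 - <<'E'
from where import *
im,st=pickle.load(open("w9.pkl","rb"));prof(im)
where(st,[np.radians(3.75),0,-.0028,.0137])
E
```

```text
262 edges [(198, 41), (199, 60), (200, 50), (201, 26), (207, -54), (208, -58), (246, -28), (249, 38), (250, 87), (251, 84), (252, 34), (330, -46), (331, -107), (332, -108), (333, -47), (338, 30), (339, 35), (340, 30), (344, -33)]
300 edges [(209, 26), (210, 25), (245, -29), (249, 82), (250, 93), (251, 40), (329, -26), (330, -58), (331, -51)]
row 300 [(220, -43), (221, -54), (232, 34), (233, 105), (234, 155), (235, 95), (267, -38), (268, -40), (271, -35), (272, -34), (288, 36), (289, 41), (293, 37), (325, -47), (326, -121), (327, -144), (328, -76), (339, 41), (340, 51), (341, 31)]
centre [0.4973 0.0827 0.281 ] zb [ 0.013 -0.03   0.999] tool z [ 0.052  0.032 -0.998] jaw 92.0
lower hole [0.497  0.0833 0.259 ] tip [0.606  0.0738 0.2025] hole-tip mm [-109.     9.5   56.5] along 208.1 lat [-59.3   9.4 -27.6] ang 25.8
```

Call:
{"name": "play_rows", "arguments": {"series": [{"fingers": 0.3,"dx": 20,"dy": -2,"dz": 0,"turn": -0.02},{"fingers": 0.3,"dx": 30,"dy": -3,"dz": -5,"turn": 0},{"fingers": 0.3,"dx": 30,"dy": -3,"dz": -10,"turn": 0},{"fingers": 0.3,"dx": 18,"dy": -1,"dz": -10,"turn": 0},{"fingers": 0.3,"dx": 8,"dy": 0,"dz": -10,"turn": 0},{"fingers": 0.3,"dx": 0,"dy": 0,"dz": 0,"turn": 0}]}}

```text
clock: 15.18
position: [0.6048, 0.0627, 0.256]
ee_rot: [0.008, 0.704, 0.709, 0.023]
contact_force: [-0.6, -0.0, -1.4]
width: 0.0352
```

```bash
python3 - <<'E'
from where import *
im,st=wrist("w10",1.0)
where(st,[np.radians(3.75),0,-.0028,.0137])
E
```

```text
15.1833 [0.60480107 0.06266113 0.25597006] jaw 90.43862910033546 w 0.03516621297981149 F [-0.63542935 -0.03488554 -1.3858622 ] q [-0.02458359  0.29464335  1.44502662  0.02346631  1.35879789 -1.60700537]
centre [0.6026 0.0629 0.2422] zb [ 0.022 -0.021  1.   ] tool z [ 0.044  0.022 -0.999] jaw 90.4
lower hole [0.6021 0.0634 0.2202] tip [0.606  0.0738 0.2025] hole-tip mm [ -3.9 -10.4  17.7] along 128.5 lat [ 12.4 -10.7   5.7] ang 26.3
```

Call:
{"name": "play_rows", "arguments": {"series": [{"fingers": 0.3,"dx": 4,"dy": 9,"dz": -6,"turn": 0},{"fingers": 0.3,"dx": 0,"dy": 1,"dz": -4,"turn": 0},{"fingers": 0.3,"dx": 0,"dy": 0,"dz": 0,"turn": 0}]}}

```text
clock: 15.48
position: [0.6055, 0.0725, 0.2466]
ee_rot: [0.007, 0.705, 0.709, 0.022]
contact_force: [-1.0, 0.5, -0.6]
width: 0.0356
```

```bash
python3 - <<'E'
from where import *
im,st=wrist("w11",1.0)
where(st,[np.radians(3.75),0,-.0028,.0137])
s=get_image("side");pickle.dump(s,open("s11.pkl","wb"))
print("tip px side",proj(s,[peg()[0]+.091*peg()[1]]))
E
```

```text
15.4833 [0.60551357 0.07245689 0.24664319] jaw 90.33853783799587 w 0.03561898314315087 F [-1.01216648  0.51155483 -0.61422367] q [-0.00773418  0.30321846  1.45551784  0.02247759  1.34184202 -1.58865032]
centre [0.6033 0.0727 0.2328] zb [ 0.024 -0.021  0.999] tool z [ 0.041  0.022 -0.999] jaw 90.3
lower hole [0.6027 0.0732 0.2109] tip [0.606  0.0738 0.2025] hole-tip mm [-3.3 -0.6  8.4] along 119.7 lat [ 9.4 -1.   4.4] ang 26.4
tip px side [[315.88242224 174.3325961 ]]
```

Call:
{"name": "play_rows", "arguments": {"series": [{"fingers": 0.3,"dx": 3.5,"dy": 0.5,"dz": -2,"turn": 0},{"fingers": 0.3,"dx": 0,"dy": 0,"dz": -3,"turn": 0},{"fingers": 0.3,"dx": 0,"dy": 0,"dz": -3,"turn": 0}]}}

```text
clock: 15.83
position: [0.6096, 0.0735, 0.2416]
ee_rot: [0.009, 0.704, 0.709, 0.024]
contact_force: [-0.8, -0.0, -1.3]
width: 0.0353
```

Call:
{"name": "play_rows", "arguments": {"series": [{"fingers": 0.3,"dx": 0,"dy": 0,"dz": -3,"turn": 0},{"fingers": 0.3,"dx": 1,"dy": 0,"dz": -3,"turn": 0}]}}

```text
clock: 16.0
position: [0.6104, 0.0737, 0.2355]
ee_rot: [0.009, 0.704, 0.709, 0.024]
contact_force: [-0.8, 0.8, -0.7]
width: 0.0356
```

Call:
{"name": "play_rows", "arguments": {"series": [{"fingers": 0.3,"dx": 1,"dy": 0,"dz": -3,"turn": 0},{"fingers": 0.3,"dx": 1,"dy": 0,"dz": -3,"turn": 0}]}}

```text
clock: 16.17
position: [0.6116, 0.0741, 0.2288]
ee_rot: [0.008, 0.704, 0.709, 0.024]
contact_force: [-0.9, 0.3, -0.3]
width: 0.0355
```

```bash
python3 - <<'E'
from where import *
im,st=wrist("w12",1.0);prof(im)
where(st,[np.radians(3.75),0,-.0028,.0137])
g=im["pixels"].astype(int).mean(2)
print("hole col280",[int(v) for v in g[270:320:3,280]]);print("lower hole",[int(v) for v in g[205:250:3,280]],[int(v) for v in g[243,255:305:3]])
E
```

```text
16.1667 [0.61158186 0.07406921 0.22884394] jaw 90.4253758907952 w 0.03550215782402967 F [-0.9203399   0.30204148 -0.34369415] q [-0.00544239  0.319814    1.47562387  0.02347517  1.30055917 -1.58890747]
262 edges [(196, -25), (207, 33), (208, 28), (209, 28), (210, 32), (245, -25), (246, -32), (249, 45), (250, 102), (251, 89), (252, 27), (330, -38), (331, -112), (332, -119), (333, -48)]
300 edges [(206, 34), (207, 32), (208, 26), (209, 29), (210, 26), (245, -33), (248, 28), (249, 95), (250, 100), (251, 33), (330, -54), (331, -57)]
row 300 [(220, -52), (221, -62), (222, -31), (232, 47), (233, 139), (234, 167), (235, 84), (267, -32), (268, -41), (271, -40), (272, -41), (288, 43), (289, 51), (290, 35), (292, 32), (293, 37), (323, -73), (324, -72), (325, -47), (326, -80), (327, -94), (328, -49), (339, 47), (340, 62), (341, 39)]
centre [0.6094 0.0744 0.215 ] zb [ 0.02  -0.022  1.   ] tool z [ 0.046  0.022 -0.999] jaw 90.4
lower hole [0.609  0.0748 0.193 ] tip [0.606  0.0738 0.2025] hole-tip mm [ 2.9  1.  -9.4] along 101.0 lat [7.6 0.6 3.5] ang 26.1
hole col280 [236, 236, 236, 219, 101, 103, 104, 105, 101, 103, 102, 155, 226, 236, 236, 235, 236]
lower hole [57, 100, 231, 192, 144, 138, 144, 144, 144, 141, 94, 115, 127, 134, 103] [144, 146, 145, 145, 144, 141, 96, 121, 135, 131, 115, 105, 142, 146, 146, 147, 149]
```

Call:
{"name": "play_rows", "arguments": {"series": [{"fingers": 0.3,"dx": -2,"dy": 0,"dz": 0,"turn": 0},{"fingers": 0.3,"dx": -3,"dy": 0,"dz": 0,"turn": 0},{"fingers": 0.3,"dx": -3,"dy": 0,"dz": 0,"turn": 0}]}}

```text
clock: 16.47
position: [0.6081, 0.0741, 0.2285]
ee_rot: [0.011, 0.705, 0.709, 0.028]
contact_force: [4.4, 0.7, -1.0]
width: 0.0352
```

Call:
{"name": "play_rows", "arguments": {"series": [{"fingers": 0.3,"dx": -5,"dy": 0,"dz": -0.5,"turn": 0},{"fingers": 0.3,"dx": -5,"dy": 0,"dz": -0.5,"turn": 0},{"fingers": 0.3,"dx": -5,"dy": 0,"dz": -0.5,"turn": 0},{"fingers": 0.3,"dx": -5,"dy": 0,"dz": -0.5,"turn": 0}]}}

```text
clock: 16.8
position: [0.591, 0.0741, 0.2284]
ee_rot: [0.016, 0.704, 0.709, 0.032]
contact_force: [5.1, 0.7, -0.7]
width: 0.0352
```

```bash
python3 - <<'E'
from where import *
im,st=wrist("w13",1.0);prof(im)
where(st,[np.radians(3.75),0,-.0028,.0137])
E
```

```text
16.8 [0.59101295 0.07405039 0.22842471] jaw 90.39740489277419 w 0.03515580314830084 F [ 5.11832071  0.70620435 -0.72484087] q [-0.00619076  0.27878525  1.53805037  0.02470123  1.25815854 -1.58997812]
262 edges [(219, -25), (239, 60), (240, 74), (241, 40), (246, 36), (247, 74), (248, 35), (340, -70), (341, -124), (342, -79)]
300 edges [(239, 56), (240, 69), (241, 36), (246, 47), (247, 64), (340, -43), (341, -50)]
row 300 [(220, -53), (221, -63), (222, -34), (232, 45), (233, 132), (234, 159), (235, 84), (266, -62), (267, -58), (268, -34), (290, -43), (293, 57), (294, 71), (295, 54), (323, -51), (324, -49), (325, -44), (326, -88), (327, -109), (328, -58), (339, 46), (340, 63), (341, 41)]
centre [0.5891 0.0744 0.2146] zb [-0.001 -0.023  1.   ] tool z [ 0.067  0.023 -0.998] jaw 90.4
lower hole [0.5892 0.0749 0.1926] tip [0.606  0.0738 0.2025] hole-tip mm [-16.9   1.   -9.9] along 109.1 lat [-9.3  0.6 -4.3] ang 24.9
```

```bash
python3 - <<'E'
from where import *
im,st=pickle.load(open("w13.pkl","rb"));s=.018
# use points at bracket y giving col 262/300 (approx), rows matter
g=[]
for c,y in ((262,-.0065),(300,.0075)):
    g+=[(-s,y,.022,c,247),(s,y,.022,c,341),(-s,y*1.12,-.018,c,240)]
p=fit(im,st,g);print(p.tolist());where(st,p)
E
```

```text
theta -18.443718717929396 t mm [-0.18317033  5.86164756 11.83594817] rms 1.2481763333200284 [ 0.5 -0.4  0.4  0.5  2.9 -0.2 -0.4 -0.4 -0.6  0.6 -2.9 -0.2]
bracket z in world [-0.37899428 -0.02361198  0.92509773] tilt deg 22.316903664157 centre [0.59765287 0.07417222 0.21700635] tool approach [ 0.06676418  0.02308859 -0.99750161]
[-0.3219036179395753, -0.00018317033159761956, 0.005861647563523926, 0.011835948174304195]
centre [0.5977 0.0742 0.217 ] zb [-0.379 -0.024  0.925] tool z [ 0.067  0.023 -0.998] jaw 90.4
lower hole [0.606  0.0747 0.1967] tip [0.606  0.0738 0.2025] hole-tip mm [-0.1  0.9 -5.8] along 107.7 lat [-1.3  0.4 -0.6] ang 2.9
```

Call:
{"name": "play_rows", "arguments": {"series": [{"fingers": 0.3,"dx": 2.5,"dy": -0.5,"dz": -3,"turn": 0},{"fingers": 0.3,"dx": 2,"dy": 0,"dz": -4,"turn": 0},{"fingers": 0.3,"dx": 2,"dy": 0,"dz": -4,"turn": 0},{"fingers": 0.3,"dx": 2,"dy": 0,"dz": -4,"turn": 0}]}}

```text
clock: 17.18
position: [0.5965, 0.0739, 0.2148]
ee_rot: [0.015, 0.704, 0.709, 0.031]
contact_force: [1.8, 0.3, 1.2]
width: 0.0352
```

```bash
python3 - <<'E'
from where import *
im,st=wrist("w14",1.0);prof(im)
where(st,[-.322,0,.00586,.01184])
E
```

```text
17.1833 [0.5964726  0.07385054 0.21476716] jaw 90.42445048031308 w 0.035233600914722225 F [1.80905617 0.33541302 1.22716709] q [-0.0066705   0.29634013  1.54725814  0.02526719  1.23345768 -1.59172193]
262 edges [(220, -25), (241, 57), (242, 76), (243, 48), (246, 35), (247, 60), (248, 27), (340, -46), (341, -107), (342, -99), (343, -39)]
300 edges [(241, 49), (242, 72), (243, 46), (246, 33), (247, 60), (248, 28), (341, -49), (342, -43)]
row 300 [(220, -56), (221, -65), (222, -35), (232, 45), (233, 132), (234, 161), (235, 83), (266, -64), (267, -64), (268, -40), (270, 42), (290, -36), (291, -37), (293, 49), (294, 66), (295, 61), (324, -52), (325, -73), (326, -91), (327, -111), (328, -72), (339, 50), (340, 64), (341, 39)]
centre [0.6031 0.0742 0.2033] zb [-0.377 -0.024  0.926] tool z [ 0.065  0.023 -0.998] jaw 90.4
lower hole [0.6114 0.0747 0.183 ] tip [0.606  0.0738 0.2025] hole-tip mm [  5.3   0.9 -19.5] along 93.0 lat [-2.1  0.3 -1. ] ang 3.0
```

Call:
{"name": "play_rows", "arguments": {"series": [{"fingers": 0.3,"dx": 3.2,"dy": 0,"dz": -4,"turn": 0},{"fingers": 0.3,"dx": 2.2,"dy": 0,"dz": -4,"turn": 0},{"fingers": 0.3,"dx": 2.2,"dy": 0,"dz": -4,"turn": 0},{"fingers": 0.3,"dx": 2.2,"dy": 0,"dz": -4,"turn": 0}]}}

```text
clock: 17.57
position: [0.6061, 0.0738, 0.195]
ee_rot: [0.013, 0.704, 0.709, 0.029]
contact_force: [1.1, 0.8, 1.9]
width: 0.0353
```

Call:
{"name": "play_rows", "arguments": {"series": [{"fingers": 0.3,"dx": 1.9,"dy": 0,"dz": -4,"turn": 0},{"fingers": 0.3,"dx": 1.9,"dy": 0,"dz": -4,"turn": 0}]}}

```text
clock: 17.73
position: [0.6104, 0.0738, 0.1857]
ee_rot: [0.013, 0.704, 0.709, 0.029]
contact_force: [1.5, 0.5, 1.4]
width: 0.0354
```

```bash
python3 - <<'E'
from where import *
im,st=wrist("w15",1.0);prof(im)
where(st,[-.322,0,.00586,.01184])
E
```

```text
17.7333 [0.61043252 0.07379755 0.18568702] jaw 90.41583227716978 w 0.035428816689635885 F [1.45273464 0.53261438 1.36401135] q [-0.00654466  0.33943798  1.55738802  0.02560969  1.18626928 -1.5928344 ]
262 edges [(211, 29), (218, -26), (241, 75), (242, 87), (243, 37), (246, 39), (247, 58), (340, -42), (341, -108), (342, -107), (343, -42)]
300 edges [(211, 26), (241, 69), (242, 79), (243, 36), (246, 38), (247, 55), (340, -27), (341, -57), (342, -44)]
row 300 [(220, -58), (221, -71), (222, -34), (232, 47), (233, 141), (234, 168), (235, 81), (266, -62), (267, -68), (268, -43), (270, 40), (294, 64), (295, 62), (325, -80), (326, -143), (327, -130), (328, -68), (339, 51), (340, 67), (341, 41)]
centre [0.617  0.0741 0.1742] zb [-0.372 -0.024  0.928] tool z [ 0.059  0.023 -0.998] jaw 90.4
lower hole [0.6252 0.0746 0.1538] tip [0.606  0.0738 0.2025] hole-tip mm [ 19.1   0.8 -48.7] along 60.8 lat [-1.8  0.2 -0.9] ang 3.4
```

Call:
{"name": "play_rows", "arguments": {"series": [{"fingers": 0.3,"dx": 1.5,"dy": 0,"dz": -3,"turn": 0},{"fingers": 0.3,"dx": 1,"dy": 0,"dz": -2,"turn": 0}]}}

```text
clock: 17.95
position: [0.6104, 0.074, 0.1833]
ee_rot: [0.011, 0.704, 0.709, 0.027]
contact_force: [-4.0, 0.5, 13.9]
width: 0.0356
```

```bash
python3 - <<'E'
from where import *
im,st=wrist("w16",1.0);prof(im)
where(st,[-.322,0,.00586,.01184])
s=get_image("side");pickle.dump(s,open("s16.pkl","wb"))
p=proj(s,[[.615,.074,.18]])[0].astype(int);x,y=p
a=im["pixels"][130:420,130:430,::-1]
b=cv2.resize(s["pixels"][y-30:y+30,x-35:x+35,::-1],(420,360),interpolation=cv2.INTER_CUBIC)
cv2.imwrite("pics/c16.png",np.hstack([cv2.resize(a,(372,360)),b]))
E
```

```text
17.95 [0.61035223 0.07403432 0.18326885] jaw 90.4299787650934 w 0.03555768306925757 F [-3.9988272   0.51251546 13.92517745] q [-0.00633869  0.34374865  1.55678147  0.02592949  1.18797819 -1.59306217]
262 edges [(213, 26), (220, -27), (243, 45), (244, 82), (245, 87), (246, 67), (247, 35), (341, -43), (342, -110), (343, -106), (344, -39)]
300 edges [(213, 27), (243, 41), (244, 77), (245, 82), (246, 65), (247, 35), (341, -26), (342, -51), (343, -36)]
row 300 [(219, -30), (220, -60), (221, -64), (222, -32), (232, 107), (233, 205), (234, 117), (266, -64), (267, -64), (271, -48), (272, -36), (293, 31), (294, 79), (295, 75), (325, -62), (326, -103), (327, -121), (328, -101), (329, -36), (339, 51), (340, 69), (341, 43)]
centre [0.6168 0.0744 0.1718] zb [-0.367 -0.024  0.93 ] tool z [ 0.053  0.024 -0.998] jaw 90.4
lower hole [0.6249 0.0749 0.1513] tip [0.606  0.0738 0.2025] hole-tip mm [ 18.9   1.1 -51.2] along 58.6 lat [-2.9  0.4 -1.4] ang 3.7
```

Call:
{"name": "play_rows", "arguments": {"series": [{"fingers": 0.3,"dx": 0,"dy": 0,"dz": 0,"turn": 0},{"fingers": 0.05,"dx": 0,"dy": 0,"dz": 0,"turn": 0},{"fingers": -0.1,"dx": 0,"dy": 0,"dz": 0,"turn": 0},{"fingers": -0.3,"dx": 0,"dy": 0,"dz": 0,"turn": 0},{"fingers": -0.3,"dx": 0,"dy": 0,"dz": 0,"turn": 0},{"fingers": -0.3,"dx": -1,"dy": 0,"dz": 10,"turn": 0},{"fingers": -0.3,"dx": -2,"dy": 0,"dz": 20,"turn": 0},{"fingers": -0.3,"dx": -3,"dy": 0,"dz": 25,"turn": 0},{"fingers": -0.3,"dx": -10,"dy": 0,"dz": 30,"turn": 0},{"fingers": -0.3,"dx": -30,"dy": 0,"dz": 20,"turn": 0},{"fingers": -0.3,"dx": -30,"dy": 0,"dz": 10,"turn": 0},{"fingers": -0.3,"dx": 0,"dy": 0,"dz": 0,"turn": 0}]}}

```text
clock: 19.05
position: [0.5262, 0.0725, 0.3]
ee_rot: [0.005, 0.705, 0.709, 0.02]
contact_force: [0.2, 0.9, -0.9]
width: 0.0555
```

```bash
python3 - <<'E'
from where import *
im,st=wrist("w17",1.0)
s=get_image("side");t=get_image("top")
r,z=peg()
print("tip",proj(im,[r+.091*z],st),"plate top",proj(im,[r+.079*z],st))
for n,i in (("side",s),("wrist",im)):
  for m in masks_of(i,"bracket_mid"): print(n,m["p"],m["xy"],m["region"].sum())
x,y=proj(im,[r+.079*z],st)[0].astype(int);a=im["pixels"][max(0,y-90):y+90,max(0,x-90):x+90,::-1]
x,y=proj(s,[r+.057*z])[0].astype(int)
b=s["pixels"][y-30:y+30,x-30:x+30,::-1]
cv2.imwrite("pics/c17.png",np.hstack([cv2.resize(a,(400,400),interpolation=3),cv2.resize(b,(400,400),interpolation=2)]))
E
```

```text
19.05 [0.52619252 0.07252499 0.30004331] jaw 90.40384800871209 w 0.05549722957525143 F [ 0.24084126  0.86476734 -0.94938444] q [-0.00839412  0.16061046  1.51750872  0.02154952  1.42768919 -1.58855512]
tip [[278.41638546 310.39661244]] plate top [[278.22247386 307.62081612]]
side 0.89 [346.2, 291.8] 350
side 0.65 [266.2, 289.4] 285
side 0.59 [329.0, 266.6] 276
side 0.49 [321.2, 182.1] 175
side 0.34 [345.4, 207.6] 5261
wrist 0.95 [275.2, 301.4] 2401
wrist 0.92 [17.3, 77.8] 1493
wrist 0.66 [24.9, 247.7] 1517
```

View pics/c17.png

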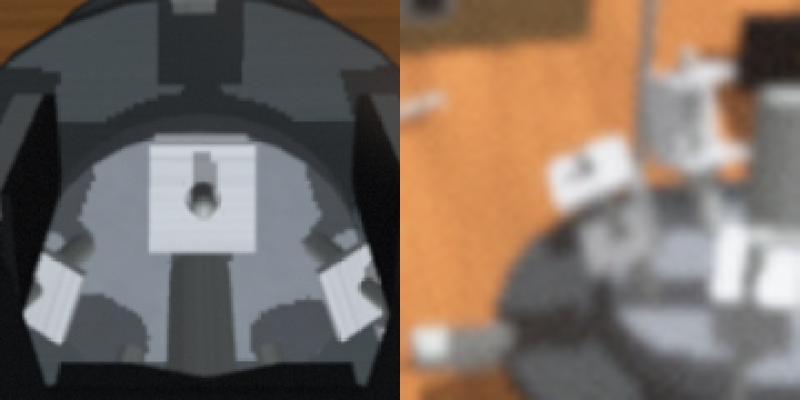

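```bash
python3 - <<'E'
from where import *
s=pickle.load(open("s16.pkl","rb"));r,z=peg()
x0,y0=proj(s,[r+.057*z])[0].astype(int)
sc=60/400
for n,p in (("top plate",(593,172)),("lower plate",(617,234))): print(n,x0-30+(p[0]-400)*sc,y0-30+p[1]*sc)
for al in (.035,.039,.075,.079,.083,.087): print(al,proj(s,[r+al*z]))
im,st=pickle.load(open("w17.pkl","rb"));
for al in (.079,.085):
    c=r+al*z;q=proj(im,[c+[0,.018,0],c-[0,.018,0]],st);print(al,q[0]-q[1])
g=im["pixels"].astype(int).mean(2)
for rr in (300,315,322): print([(x,int(g[rr,x+1]-g[rr,x-1])) for x in range(240,315) if abs(g[rr,x+1]-g[rr,x-1])>25])
s2=get_state();print(s2["contact_force"])
E
```

```text
top plate 317.95 177.8
lower plate 321.55 187.1
0.035 [[322.572298   187.80744667]]
0.039 [[322.10651858 186.86886482]]
0.075 [[317.83155698 178.25729296]]
0.079 [[317.34716044 177.28183391]]
0.083 [[316.86084613 176.3025783 ]]
0.087 [[316.37260357 175.31950584]]
0.079 [47.54155771 -0.21996216]
0.085 [48.57579393 -0.22891383]
[(254, 35), (255, 49), (256, 28), (273, -35), (274, -86), (275, -97), (276, -49), (282, 37), (283, 46), (284, 55), (285, 67), (286, 43), (302, -45), (303, -48)]
[(254, 47), (255, 54), (302, -46), (303, -49)]
[(254, 45), (255, 51), (302, -49), (303, -49)]
[ 0.90465393  0.04348389 -0.6047963 ]
```

```bash
python3 -c "
from rig import *
print(sign_off())"
```

```text
the job is handed in; nothing more can be done
None
```

I turned the rack clockwise about 155° by its grip bar until the empty peg stood over the tongue, then hung the white two-hole bracket on that peg. I handed the job in at about 19 s of the 72 s allowed; `sign_off` gives no verdict.

**How the bracket went on:** the tool can only turn about the vertical, so I could not tilt it to match the leaning peg. I caught the peg tip in the lower hole and pulled the tool back, so the bracket swung in the grip to within about 3° of the peg. I then slid it down until the force rose to about 14 N at the collar, let go and backed away.

**Last checks:**
- **Peg at the front:** measured tip at about -179.4°, tongue at about -178°. That is roughly 2 to 3 mm apart at the tip, inside the 25 mm limit.
- **Bracket seated:** the last picture shows the rod coming through the upper hole. The plate's width in the wrist image (47.5 px) and its position in the side image match a bracket resting on the collar.
- **Robot clear:** fingers open, residual force only about 1 N, no contact.

**What did not go as planned:**
- My first grip on the bar drifted off the pose I wanted, so I opened and gripped again.
- An attempt to pre-tilt the bracket against the table mostly just slid it about 15 mm.
- The tool picked up a few degrees of unplanned tilt during the moves.
- I did not measure the other things' positions again at the end, and I saw no contact with any of them.

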